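# Empty the scrap tray and hold it to its hinge

### The job

Pick up the wooden scrap tray by its bar, tip it over the grey bin so that all four offcuts end up in the bin, and bring it level again. Then bring the tray's hinge knuckle into the gap between the two knuckles on the jamb block so that the three holes line up and the hinge pin could be slid straight through, and finish while holding the tray there, level, still, in the air and without pressing on the block. Leave the other things on the table alone.

Things in the scene. Friction and masses are not known exactly. Their poses are not given: they have to be found in the camera images.
- tray: loose plywood scrap tray, 0.2 to 0.4 kg. Origin: centre of underside; z up, x towards its hinge knuckle. Floor 124 (x) by 80 (y) mm, 4 thick; long sides (+y, -y) flare up at 22 degrees to a rim 21 mm high at y = +-81: scraps slide out over either once it is tipped about x by 60 to 70 degrees. End boards at x = +-65 mm, 6 thick, 164 wide, 46 high; 30 mm wide uprights carry the bar.
- tray_bar (a point): centre of the tray's straight wooden carrying bar, 80 mm above the tray's origin. The bar runs along the tray's x over the middle: 124 mm long, 18 mm wide (y), 16 mm tall; free space below and beside it. Axes as tray.
- tray_eye (a point): middle of the bore of the tray's hinge knuckle, 95 mm along +x and 50 mm above the tray's origin. The knuckle is a steel tube along the tray's y axis: 18 mm outside, 10 mm bore, 34 mm long, on a 34 mm wide strap from the end board. Axes as tray.
- bin: grey open scrap bin fixed to the table, 200 (x) by 180 (y) by 65 mm tall, walls 4 mm; origin: centre of its underside. Stands left or right of the middle, the tray starts on the other side.
- jamb: wooden jamb block clamped to the table, 105 mm tall, 130 mm wide (y), 50 mm deep, its front face (towards -x) 14 mm behind the hinge axis, a steel hinge leaf on its top; a 6 mm hinge pin waits upright in its top 57 mm behind the axis, reaching 158 mm above the table (leave it). Origin: on the table straight below jamb_eye; z up, x away from the robot.
- jamb_eye (a point): middle of the gap between the jamb's two steel knuckles, on their axis, 115 mm above the table. The knuckles are tubes along the jamb's y, 18 mm outside, 10 mm bore, 26 mm long, 40 mm apart; the tray's knuckle goes in the gap from the front (-x) or from above. Axes as jamb.
- offcut0: wooden offcut, 16 to 30 mm on a side, 14 g, in the tray at the start; origin: centre of the underside it had at the start
- offcut1: wooden offcut, 16 to 30 mm on a side, 14 g, in the tray at the start; origin: centre of the underside it had at the start
- offcut2: wooden offcut, 16 to 30 mm on a side, 14 g, in the tray at the start; origin: centre of the underside it had at the start
- offcut3: wooden offcut, 16 to 30 mm on a side, 14 g, in the tray at the start; origin: centre of the underside it had at the start
- lino_block: bystander, leave alone: linocut block, dark rubber face on plywood, 100 x 75 x 13 mm, lying in the near middle of the table; origin: underside
- ink_jar: bystander, leave alone: glass jar with black cap, 60 mm across, 70 mm tall; origin: underside
- water_cup: bystander, leave alone: plastic cup, 72 mm across, 90 mm tall; origin: underside
- eraser_box: bystander, leave alone: flat grey box 75 x 45 x 20 mm; origin: underside
- brush: bystander, leave alone: brush lying down, 180 mm long; origin: underside

How it is judged:
On the way, in this order (a step that is already met when the one before it is completed fails the run):
1. the tray is lifted and tipped on its side (angle between tray's own z axis and vertical above 0.6 rad and height (world z) of tray above 0.05 m and contact force between tray and the fingers above 2 N), for 0.1 s.
2. all four offcuts lie in the bin (x of offcut0 in the frame of bin between -0.1 and 0.1 m and y of offcut0 in the frame of bin between -0.09 and 0.09 m and height (world z) of each of offcut0, offcut1, offcut2, offcut3 below 0.065 m and x of offcut1 in the frame of bin between -0.1 and 0.1 m and y of offcut1 in the frame of bin between -0.09 and 0.09 m and x of offcut2 in the frame of bin between -0.1 and 0.1 m and y of offcut2 in the frame of bin between -0.09 and 0.09 m and x of offcut3 in the frame of bin between -0.1 and 0.1 m and y of offcut3 in the frame of bin between -0.09 and 0.09 m), for 0.2 s.
3. the tray is held level again (angle between tray's own z axis and vertical below 0.15 rad and contact force between tray and the fingers above 2 N), for 0.2 s.
At the end, for the whole second after the job is handed in: tray knuckle centre within 4 mm of the gap centre along each jamb axis, bores parallel within 0.08 rad, tray level within 0.12 rad, still (under 0.02 m/s, 0.15 rad/s), gripped with over 2 N, pressing on the jamb with under 5 N; all four offcuts in the bin below its rim (all of step 2 and x of tray_eye in the frame of jamb_eye between -0.004 and 0.004 m and y of tray_eye in the frame of jamb_eye between -0.004 and 0.004 m and z of tray_eye in the frame of jamb_eye between -0.004 and 0.004 m and angle between the y axis of tray_eye and the y axis of jamb_eye, either way round below 0.08 rad and angle between tray's own z axis and vertical below 0.12 rad and contact force between tray and the fingers above 2 N and contact force between tray and jamb below 5 N and linear speed of tray below 0.02 m/s and angular speed of tray below 0.15 rad/s); the arm keeps its last pose, push and grip.
It fails at once if a bystander is moved by more than 25 mm (distance of any of lino_block, ink_jar, water_cup, eraser_box, brush from where it was at the start of the episode above 0.025 m).
It also fails if it takes over 58 s, if anything falls off the work surface, if the arm or the gripper's body presses on something with over 40 N, if the wrist force passes 120 N, or if a joint passes its speed limit or range.

### The arm

A 6-joint arm with a two-finger parallel gripper is mounted at the origin on the work surface. World frame = base frame: x ahead of the robot, y to its left, z up, the work surface at z = 0. Lengths are in m, angles in rad, forces in N, time in s.
With the tool pointing down it reaches from about 0.25 to 0.775 m from the base axis. Payload 4 kg.
Tool frame: the origin (TCP) lies between the finger pads; the fingertips stand 25 mm ahead of it and the grasp point (between the pads) lies 6 mm ahead of it (robot.tip_reach is the z of the fingertips in the tool frame, in m); z points along the fingers, y is the line along which they close (so a half turn about z gives the same grasp; the last joint's range is limited). The gripper opens to 94 mm and grips with 3 to 60 N. Pads are 16 mm wide; open, the fingers measure 119 mm over their backs; the gripper's body (75 mm by 177 mm) begins 78 mm behind the grasp point.
Start: joints at [1.152, 0.087, 1.371, -0, 1.684, -0.103], TCP at [0.171, 0.523, 0.231] pointing down, gripper open.
Joint ranges: [-3.1, 3.1], [-0.76, 2.03], [0.27, 2.55], [-1.08, 4.22], [0.17, 2.65], [-2.57, 2.57]. Speed limits (rad/s): [2.79, 2.79, 3.14, 3.14, 3.14, 3.14].

### API

Orientations are given as [roll, pitch, yaw] about the fixed x, y, z axes, in that order (R = Rz(yaw) Ry(pitch) Rx(roll)).
In Python, from bench import robot gives the robot as it stands. The module is installed in compiled form; this text tells all that it offers.
- The arm moves only by the shell command python3 -m handwheel 'ROWS'. ROWS is JSON, a list of rows, each a list of 3 entries, a list of its own where there are three numbers: the turn, a rotation vector about the world's x, y, z in units of 90 degrees (1.0 is 90 degrees), then the shift along the world's x, y, z in units of 0.05 m (1.0 is 0.05 m), then the closure, from 0 (fully open) to 1 (shut). A call has 1 to 5 rows; each row shifts and turns the commanded pose from where the row before left it; what a row does not reach is not made up. A row lasts 1/10 s, in which the tool goes at most 50 mm and 8.59 degrees, less where a joint would pass 70% of its speed; a pose out of reach is approached as far as the arm can. A call with a number of a shift or a turn outside -1 to 1 is refused whole. A call with a gripper value outside its range is refused whole. The fingers move at their own pace and stop on an object; the grip force is fixed at half the most. Time passes only in rows, so rows that do not move let the fingers close. It gives the time, the measured TCP pose, the force, the opening and the grip force at its end, in the units of the state.
- robot.get_obs(): the state, without advancing time (a new reading comes with each control period).
- robot.snapshot(name): name is "scene" or "top" or "wrist"; returns (picture, depth): 400x640x3 uint8, red, green, blue; 400x640 float32, m along the optical axis (not along the pixel's ray), 0 where there is no reading.
- robot.calibration(name): a dict with "mtx" (3x3 intrinsics, pixels), "extrinsics" (4x4, takes a point from camera to world coordinates); the wrist camera has in their place "hand_eye" (4x4, takes a point from camera to tool coordinates, whose origin is the TCP and whose axes are the flange's). Camera axes: x right, y down, z forward; pixel columns grow to the right and rows downward; lengths in m; the calibration is good to about 2 mm. A picture is of the moment at which its call begins: read the wrist's pose just before it. calibration takes no time and is no camera call.
- robot.close_job(): hands the job in; it is judged then, once.
Trained networks look in the newest picture that a camera, given by its name, has taken for a name from the list of things; names that differ only in an ending like _2 or _b are one class to them, and where a whole thing is asked for, a point or a joint stands for the part that bears it (a point fixed in the world has none). Each returns a list of dicts, best first, with "p" (0 to 1); they miss things now and then, are a little off and sometimes report something else, mostly with a low value. They report only what shows in the picture. A call takes as long as a camera call.
- robot.boxes_of(query, camera): "bbox" ([left, top, right, bottom] in pixels, round what is visible of it).
The state is a dict: "time": time; "joint_positions": joint angles; "qvel": joint speeds; "joint_torque": joint torques, N m; "tool_pos": TCP position; "ee_rot": TCP orientation; "wrist_force": force on the tool from outside, world axes, zero at the start; "wrist_torque": the same for the moment, N m; "width": finger opening in m; "finger_force": force on a finger pad.
Only numpy, scipy, OpenCV 4.12 (cv2) and the standard library are available. Lean on these libraries where they do the work, as an engineer would, in place of code of your own. Each camera call takes 0.05 s, during which the arm holds its last target. There are 200 camera calls.

## Working session

There is one attempt and no reset: what is moved stays moved. The work goes in short steps, Python scripts to look and compute and a shell command to move; the robot and the scene stay as the last step left them, time stands still between calls to the robot, and variables do not carry over. Pictures are saved under pics/ and viewed, at most 10 in all, crops included, and the job is handed in when it is done.

```bash
mkdir -p pics
cat > h.py <<'E'
import numpy as np, cv2
from bench import robot
def cloud(name):
    o=robot.get_obs(); im,d=robot.snapshot(name); c=robot.calibration(name)
    K=np.array(c["mtx"]); v,u=np.mgrid[:d.shape[0],:d.shape[1]]
    P=np.stack([(u-K[0,2])/K[0,0]*d,(v-K[1,2])/K[1,1]*d,d],-1)
    if "extrinsics" in c: T=np.array(c["extrinsics"])
    else:
        from scipy.spatial.transform import Rotation as R
        T=np.eye(4);T[:3,:3]=R.from_euler('xyz',o["ee_rot"]).as_matrix();T[:3,3]=o["tool_pos"];T=T@np.array(c["hand_eye"])
    W=P@T[:3,:3].T+T[:3,3]; W[d==0]=np.nan
    return im,d,W
def save(im,n): cv2.imwrite('pics/'+n,im[...,::-1])
E
python3 - <<'E'
from h import *
print(robot.get_obs())
for n in("top","scene"):
    im,d,W=cloud(n); save(im,n+"1.png"); np.savez(n,im=im,W=W)
    for q in ("tray","bin","jamb","tray_eye","lino_block","ink_jar","water_cup","eraser_box","brush"):
        for b in robot.boxes_of(q,n)[:1]:
            x=np.array(b["bbox"]); u,v=((x[:2]+x[2:])/2).astype(int)
            print(n,q,round(b["p"],2),x.round(),W[v,u].round(3))
E
```

```text
{'time': 0.0, 'joint_positions': array([ 1.15191822e+00,  8.79418327e-02,  1.37224725e+00, -1.92587668e-05,
        1.68360824e+00, -1.03085403e-01]), 'qvel': array([-1.67528979e-03, -1.12695009e-04,  5.71806327e-05,  2.85679935e-04,
       -5.00790404e-04,  1.34653386e-03]), 'joint_torque': array([ 9.43650703e-04, -3.40191472e+01, -3.02423179e+01,  7.19784549e-02,
        3.29534907e-02, -1.76598269e-04]), 'tool_pos': array([0.170612  , 0.52234312, 0.22931488]), 'ee_rot': array([-3.13939771e+00, -2.07827758e-04,  2.82579758e+00]), 'wrist_force': array([-0.33831829, -0.0992002 , -0.63679478]), 'wrist_torque': array([-0.00648732,  0.02936556,  0.01671702]), 'finger_force': 0.0, 'width': 0.0941074747595146}
top tray 0.59 [209. 207. 262. 266.] [0.492 0.233 0.087]
top bin 0.7 [165. 185. 187. 208.] [0.621 0.417 0.068]
top jamb 0.63 [294. 136. 341. 181.] [ 0.71  -0.019  0.156]
top tray_eye 0.66 [210. 210. 262. 264.] [0.493 0.231 0.079]
top lino_block 0.93 [303. 234. 334. 265.] [ 0.447 -0.018  0.011]
top ink_jar 0.62 [167. 189. 189. 211.] [0.608 0.413 0.071]
top water_cup 0.73 [209. 206. 264. 266.] [0.493 0.231 0.079]
top eraser_box 0.9 [241. 173. 259. 196.] [0.662 0.196 0.017]
top brush 0.55 [346. 156. 397. 192.] [ 0.687 -0.196  0.02 ]
scene tray 0.85 [354. 230. 446. 318.] [0.47  0.238 0.009]
scene jamb 0.72 [206. 196. 280. 297.] [ 0.719 -0.037  0.031]
scene tray_eye 0.92 [350. 230. 446. 316.] [0.469 0.231 0.005]
scene lino_block 0.87 [314. 191. 363. 224.] [ 0.443 -0.018  0.014]
scene ink_jar 0.72 [393. 340. 428. 384.] [0.636 0.43  0.071]
scene water_cup 0.56 [196. 134. 220. 172.] [ 0.631 -0.379  0.067]
scene eraser_box 0.88 [300. 288. 339. 326.] [0.674 0.207 0.021]
scene brush 0.85 [213. 182. 233. 230.] [ 0.687 -0.199  0.024]
```

Run:
```python
from h import *
a=np.load("top.npz")["im"][100:320,140:480]
save(cv2.resize(a,None,fx=2.35,fy=2.35,interpolation=cv2.INTER_CUBIC),"tc.png")
```

```text
(no output)
```

View pics/tc.png

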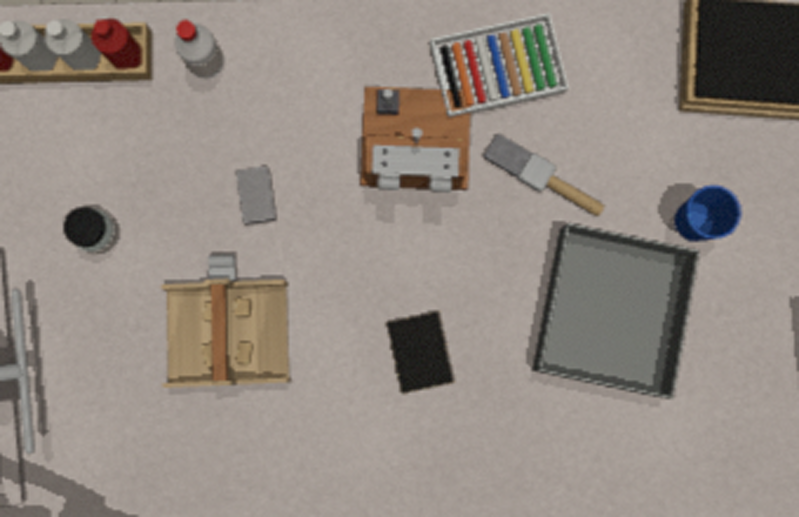

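View pics/scene1.png

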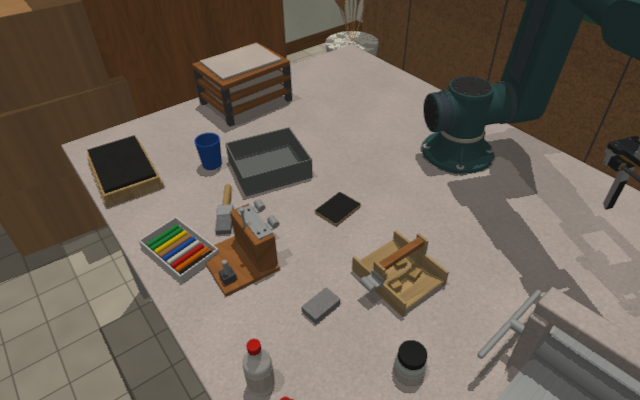

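The top view shows the tray at crop (228,330) with its knuckle facing +x, the bin at (615,310) and the jamb at (415,150). The lino block lies between the tray and the bin. Next I'll take rough measurements from the cloud.

Run:
```python
from h import *
for n in("top","scene"):
    z=np.load(n+".npz"); W=z["W"]; 
    def sel(x0,x1,y0,y1,z0,z1): 
        with np.errstate(invalid='ignore'): m=(W[...,0]>x0)&(W[...,0]<x1)&(W[...,1]>y0)&(W[...,1]<y1)&(W[...,2]>z0)&(W[...,2]<z1)
        return W[m]
    def rect(nm,P):
        if len(P)<5: print(n,nm,len(P));return
        r=cv2.minAreaRect(P[:,:2].astype(np.float32)); print(n,nm,len(P),np.round(r[0],3),np.round(r[1],3),round(r[2],1),"z",np.median(P[:,2]).round(4))
    b=sel(.4,.6,.12,.34,.076,.11); rect("bar",b)
    rect("bin",sel(.3,.62,-.4,-.08,.055,.08)); 
    rect("binfl",sel(.3,.62,-.4,-.08,-.01,.012)) if 0 else None
    rect("jambtop",sel(.6,.8,-.12,.08,.095,.135))
    rect("jambknuck",sel(.6,.8,-.12,.08,.116,.135))
    rect("leaf",sel(.6,.8,-.12,.08,.1,.116))
    rect("lino",sel(.35,.52,-.1,.06,.008,.03))
c=robot.calibration("wrist"); print(np.array(c["hand_eye"]).round(3),np.array(c["mtx"]).round(0))
```

```text
top bar 315 [0.476 0.24 ] [0.135 0.03 ] 0.7 z 0.0887
top bin 446 [ 0.514 -0.287] [0.182 0.243] 76.6 z 0.065
top jambtop 818 [ 0.686 -0.018] [0.129 0.073] 85.8 z 0.1085
top jambknuck 109 [ 0.682 -0.017] [0.09  0.066] 85.8 z 0.1226
top leaf 704 [ 0.687 -0.018] [0.129 0.071] 84.9 z 0.1079
top lino 728 [ 0.43 -0.02] [0.168 0.141] 85.1 z 0.0136
scene bar 639 [0.476 0.239] [0.138 0.032] 0.7 z 0.0892
scene bin 831 [ 0.514 -0.289] [0.189 0.246] 76.5 z 0.0635
scene jambtop 1258 [ 0.685 -0.019] [0.133 0.073] 85.8 z 0.1093
scene jambknuck 169 [ 0.682 -0.019] [0.096 0.068] 85.8 z 0.1236
scene leaf 1021 [ 0.685 -0.019] [0.133 0.072] 86.6 z 0.109
scene lino 809 [ 0.444 -0.021] [0.103 0.078] 10.4 z 0.0151
[[-0.001 -0.965 -0.262  0.077]
 [ 1.    -0.001 -0.001  0.   ]
 [ 0.    -0.262  0.965 -0.154]
 [ 0.     0.     0.     1.   ]] [[325.   0. 318.]
 [  0. 325. 199.]
 [  0.   0.   1.]]
```

```bash
python3 -m handwheel '[[[0,0,0.05],[0.61,-0.77,0.1],0],[[0,0,0.05],[0.61,-0.77,0.1],0],[[0,0,0.05],[0.61,-0.77,0.1],0],[[0,0,0],[0.61,-0.77,0.1],0],[[0,0,0],[0.61,-0.77,0],0]]'
python3 -m handwheel '[[[0,0,0],[0.61,-0.77,0],0],[[0,0,0],[0.61,-0.77,0],0],[[0,0,0],[0.61,-0.77,0],0],[[0,0,0],[0.61,-0.77,0],0],[[0,0,0],[0.61,-0.77,0],0]]'
python3 -m handwheel '[[[0,0,0],[0.61,-0.77,0],0],[[0,0,0],[0.61,-0.77,0],0],[[0,0,0],[0.61,-0.77,0],0],[[0,0,0],[0.61,-0.77,0],0],[[0,0,0],[0,0,0],0]]'
python3 - <<'E'
from h import *
print(robot.get_obs())
E
```

```text
time: 1.5
tool_pos: [0.3244, 0.329, 0.2516]
ee_rot: [3.14, 0.002, 3.062]
wrist_force: [0.6, -0.0, 0.3]
width: 0.0939
finger_force: 0.0
time: 2.0
tool_pos: [0.4768, 0.136, 0.2508]
ee_rot: [3.141, 0.001, 3.061]
wrist_force: [0.5, 1.2, 0.6]
width: 0.094
finger_force: 0.0
time: 2.5
tool_pos: [0.6, -0.0213, 0.2481]
ee_rot: [-3.14, -0.002, 3.055]
wrist_force: [-0.5, 0.9, -1.0]
width: 0.0941
finger_force: 0.0
{'time': 2.5, 'joint_positions': array([-0.1288349 ,  0.19935596,  1.20987083, -0.00184429,  1.7342935 ,
       -1.61322965]), 'qvel': array([ 0.06579176, -0.05927715,  0.05528326,  0.05592724,  0.04712613,
        0.03427272]), 'joint_torque': array([ -1.28180947, -39.34330344, -31.86011195,  -0.31342775,
        -0.19329486,  -0.23079572]), 'tool_pos': array([ 0.60002279, -0.02125894,  0.24808649]), 'ee_rot': array([-3.13985578e+00, -2.00283771e-03,  3.05489090e+00]), 'wrist_force': array([-0.54330381,  0.85772208, -0.96172846]), 'wrist_torque': array([ 0.04539064,  0.06624477, -0.04051735]), 'finger_force': 0.0, 'width': 0.09413188874575631}
```

Run:
```python
from h import *
robot.snapshot("wrist")
im,d,W=cloud("wrist"); save(im,"w1.png"); np.savez("w1",im=im,W=W,d=d)
```

```text
(no output)
```

View pics/w1.png

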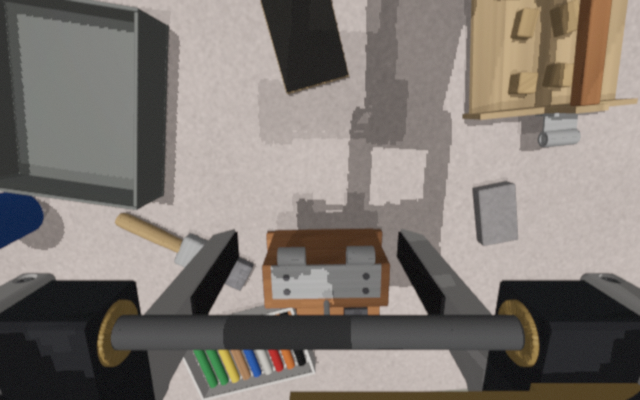

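The wrist view is upside down, so +x points downwards. The jamb knuckles are at pixels (292,256) and (360,256), and the tray knuckle is at (558,135).

```bash
cat > meas.py <<'E'
from h import *
from scipy.optimize import least_squares
def knucks(W,boxes,R=.009):
    # boxes: pixel boxes (l,t,r,b) ; fit one axis line (tube tops) to all, return a point fit + y ends
    pts=[]
    for l,t,r,b,z0 in boxes:
        P=W[t:b,l:r].reshape(-1,3); P=P[~np.isnan(P).any(1)]; P=P[P[:,2]>z0]; pts.append(P)
    A=np.vstack(pts); m=A.mean(0)
    def res(p):
        dr=np.array([p[2],1,p[3]]);dr/=np.linalg.norm(dr); v=A-np.array([p[0],m[1],p[1]])
        return np.linalg.norm(np.cross(v,dr),axis=1)-R
    s=least_squares(res,[m[0],m[2]-.007,0,0],loss='soft_l1',f_scale=.0007)
    c=np.array([s.x[0],m[1],s.x[1]]);dr=np.array([s.x[2],1,s.x[3]])
    print("axis pt",c.round(4),"dir",dr.round(4),"rms",np.sqrt(np.mean(s.fun**2)).round(5))
    for P in pts: print(" n",len(P),"y 2..98%",np.percentile(P[:,1],[0,2,50,98,100]).round(4))
    return c,dr,pts
E
python3 - <<'E'
from meas import *
W=np.load("w1.npz")["W"]
print(W[256,276:380:3].round(3)[:, [0,1,2]].tolist())
print("x prof",W[240:275:2,292].round(4).tolist())
knucks(W,[(272,244,312,266,.116),(340,244,382,266,.116)])
P=W[235:310,255:395].reshape(-1,3);P=P[(P[:,2]>.1)&(P[:,2]<.112)]
print("block",cv2.minAreaRect(P[:,:2].astype(np.float32)),np.median(P[:,2]))
# tray
P=W[0:130,460:640].reshape(-1,3);P=P[P[:,2]>.078];print("bar",cv2.minAreaRect(P[:,:2].astype(np.float32)),np.median(P[:,2]),P[:,:2].min(0),P[:,:2].max(0))
knucks(W,[(530,120,582,152,.05)])
# bin
P=W[0:215,0:175].reshape(-1,3);q=P[(abs(P[:,2]-.065)<.006)&(P[:,1]>-.42)&(P[:,0]<.61)];print("rim",len(q),cv2.minAreaRect(q[:,:2].astype(np.float32)))
T=np.load("top.npz")["W"].reshape(-1,3);q=T[(T[:,0]>.35)&(T[:,0]<.6)&(T[:,1]>-.42)&(T[:,1]<-.15)&(T[:,2]>.05)&(T[:,2]<.08)]
q=q[~((q[:,0]>.57)&(q[:,1]<-.33))];print("rimtop",len(q),cv2.minAreaRect(q[:,:2].astype(np.float32)))
E
```

```text
[[0.667, -0.068, 0.085], [0.65, -0.059, 0.123], [0.65, -0.056, 0.123], [0.65, -0.053, 0.123], [0.651, -0.051, 0.123], [0.651, -0.048, 0.124], [0.651, -0.045, 0.122], [0.651, -0.042, 0.123], [0.652, -0.04, 0.122], [0.652, -0.037, 0.123], [0.669, -0.037, 0.086], [0.67, -0.034, 0.086], [0.67, -0.03, 0.086], [0.669, -0.027, 0.088], [0.67, -0.024, 0.087], [0.67, -0.021, 0.087], [0.67, -0.018, 0.087], [0.67, -0.015, 0.087], [0.671, -0.011, 0.087], [0.671, -0.008, 0.088], [0.671, -0.005, 0.087], [0.671, -0.002, 0.088], [0.672, 0.001, 0.087], [0.672, 0.004, 0.089], [0.655, 0.005, 0.123], [0.655, 0.008, 0.124], [0.656, 0.011, 0.123], [0.656, 0.014, 0.123], [0.656, 0.017, 0.123], [0.657, 0.019, 0.122], [0.657, 0.022, 0.123], [0.657, 0.025, 0.124], [0.657, 0.028, 0.125], [0.674, 0.036, 0.09], [0.674, 0.039, 0.089]]
x prof [[0.6682, -0.055, 0.0402], [0.6677, -0.0544, 0.0478], [0.6679, -0.054, 0.0534], [0.6681, -0.0536, 0.0588], [0.6458, -0.0468, 0.1165], [0.6468, -0.0467, 0.1189], [0.6483, -0.0468, 0.1202], [0.6495, -0.0468, 0.122], [0.6513, -0.0469, 0.1225], [0.6529, -0.047, 0.1234], [0.6542, -
[... 365 characters left out ...]
 0.0046 0.0172 0.0296 0.0306]
block ((0.6847198605537415, -0.017478950321674347), (0.1302182674407959, 0.07186818867921829), 86.06836700439453) 0.10760650228378973
bar ((0.4961361587047577, 0.24203702807426453), (0.03128183260560036, 0.09653424471616745), 89.55781555175781) 0.08762596794871094 [0.44779035 0.22602848] [0.54433717 0.25731147]
axis pt [0.5693 0.2407 0.0498] dir [0.0156 1.     0.001 ] rms 0.00262
 n 880 y 2..98% [0.2243 0.225  0.2405 0.2583 0.2598]
rim 2315 ((0.4950050711631775, -0.26442912220954895), (0.14763548970222473, 0.20018209517002106), 76.55693054199219)
rimtop 416 ((0.4930848181247711, -0.2818759083747864), (0.18068493902683258, 0.20026008784770966), 76.64514923095703)
```

Measured so far:
- **Jamb eye:** (0.657,-0.016,0.115), yaw -3.9°.
- **Bin centre:** (0.493,-0.282), yaw -13.4°.
- **Tray bar:** about (0.474,0.240), yaw about 0.

I'll dry-run the tip over the bin with an empty gripper to check the arm can reach it.

```bash
python3 -m handwheel '[[[0,0,-0.09],[-0.36,-0.87,0.1],0],[[0,0,0],[-0.36,-0.87,0],0],[[0,0,0],[-0.36,-0.87,0],0],[[0,0,0],[-0.36,-0.87,0],0],[[0,0,0],[-0.36,-0.87,0],0]]'
python3 -m handwheel '[[[0,0,0],[-0.36,-0.87,0.1],0],[[-0.092,0.022,0],[0,0,0],0],[[-0.092,0.022,0],[0,0,0],0],[[-0.092,0.022,0],[0,0,0],0],[[-0.092,0.022,0],[0,0,0],0]]'
python3 -m handwheel '[[[-0.092,0.022,0],[0,0,0],0],[[-0.092,0.022,0],[0,0,0],0],[[-0.092,0.022,0],[0,0,0],0],[[-0.092,0.022,0],[0,0,0],0],[[0,0,0],[0,0,0],0]]'
python3 - <<'E'
from h import *
print(robot.get_obs()["joint_positions"])
E
```

```text
time: 3.1
tool_pos: [0.5069, -0.2331, 0.2565]
ee_rot: [3.141, 0.002, 2.923]
wrist_force: [-0.5, -0.7, -0.7]
width: 0.094
finger_force: 0.0
time: 3.6
tool_pos: [0.4898, -0.2761, 0.2629]
ee_rot: [-2.542, -0.002, 2.919]
wrist_force: [1.1, -0.0, -1.4]
width: 0.0938
finger_force: 0.0
time: 4.1
tool_pos: [0.4897, -0.2606, 0.2527]
ee_rot: [-2.037, -0.027, 2.9]
wrist_force: [-0.3, 0.1, -0.8]
width: 0.0941
finger_force: 0.0
[-0.06345195  0.19940826  1.5625511  -1.07627823  1.65223388 -1.3433977 ]
```

The j4 limit stops this direction at about 63°. I'll try tipping the other way.

```bash
for i in 1 2 3; do python3 -m handwheel '[[[0.092,-0.022,0],[0,0,0],0],[[0.092,-0.022,0],[0,0,0],0],[[0.092,-0.022,0],[0,0,0],0],[[0.092,-0.022,0],[0,0,0],0],[[0.092,-0.022,0],[0,0,0],0]]'; done
python3 -m handwheel '[[[0.05,-0.012,0],[0,0,0],0],[[0,0,0],[0,0,0],0]]'
python3 - <<'E'
from h import *
print(robot.get_obs()["joint_positions"])
E
```

```text
time: 4.6
tool_pos: [0.4905, -0.2639, 0.2606]
ee_rot: [-2.783, -0.014, 2.914]
wrist_force: [-0.1, -0.2, 0.0]
width: 0.0942
finger_force: 0.0
time: 5.1
tool_pos: [0.49, -0.2651, 0.2604]
ee_rot: [2.761, -0.005, 2.926]
wrist_force: [0.4, 0.6, -0.5]
width: 0.094
finger_force: 0.0
time: 5.6
tool_pos: [0.4897, -0.2655, 0.2587]
ee_rot: [2.018, 0.009, 2.928]
wrist_force: [-0.1, -0.3, 0.4]
width: 0.0943
finger_force: 0.0
time: 5.8
tool_pos: [0.4891, -0.2651, 0.2543]
ee_rot: [1.936, 0.002, 2.927]
wrist_force: [0.7, 0.6, 0.3]
width: 0.0941
finger_force: 0.0
[-1.00500839  0.51721775  1.19930129  0.97093268  2.21943524 -2.0796185 ]
```

Tipping positive reaches 69° with joint margin. I'll level out and go above the tray.

```bash
python3 -m handwheel '[[[-0.093,0.022,0],[0,0.3,0],0],[[-0.093,0.022,0],[0,0.8,0],0],[[-0.093,0.022,0],[0,0.8,0],0],[[-0.093,0.022,0],[0,0.8,0],0],[[-0.093,0.022,0],[0,0.8,0],0]]'
python3 -m handwheel '[[[-0.093,0.022,0],[0,0.8,0],0],[[-0.093,0.022,0],[0,0.8,0],0],[[-0.093,0.022,0],[0,0.8,0],0],[[0,0,0.068],[0,0.8,0],0],[[0,0,0.068],[0,0.8,0],0]]'
python3 -m handwheel '[[[0,0,0],[-0.08,0.8,0],0],[[0,0,0],[-0.08,0.8,0],0],[[0,0,0],[-0.08,0.8,-0.3],0],[[0,0,0],[0,0,0],0]]'
```

```text
time: 6.3
tool_pos: [0.4901, -0.0888, 0.2605]
ee_rot: [2.698, 0.001, 2.926]
wrist_force: [1.2, 0.2, -0.5]
width: 0.0941
finger_force: 0.0
time: 6.8
tool_pos: [0.4896, 0.1143, 0.2605]
ee_rot: [3.139, -0.008, -3.139]
wrist_force: [-0.4, -0.9, 0.4]
width: 0.0937
finger_force: 0.0
time: 7.2
tool_pos: [0.4763, 0.235, 0.2427]
ee_rot: [3.136, -0.013, -3.141]
wrist_force: [0.1, -0.3, -0.3]
width: 0.0939
finger_force: 0.0
```

Run:
```python
from meas import *
im,d,W=cloud("wrist"); save(im,"w2.png"); np.savez("w2",im=im,W=W)
P=W.reshape(-1,3);P=P[(P[:,2]>.08)&(P[:,2]<.095)&(P[:,0]>.38)&(P[:,0]<.56)&(P[:,1]>.15)&(P[:,1]<.33)];print("bar",len(P),cv2.minAreaRect(P[:,:2].astype(np.float32)),np.median(P[:,2]))
```

```text
bar 2725 ((0.47527816891670227, 0.24077047407627106), (0.13768957555294037, 0.02913784608244896), 0.9833546876907349) 0.08810165459910668
```

View pics/w2.png

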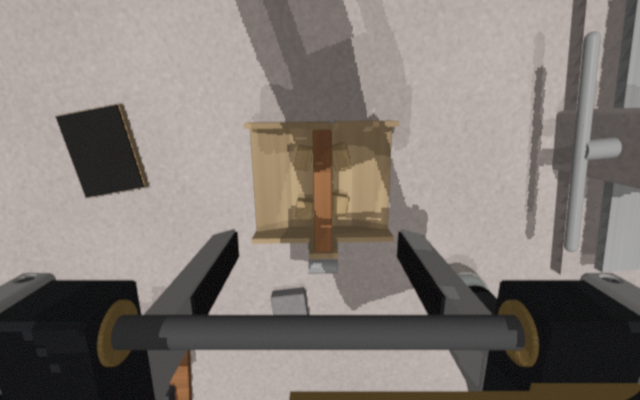

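```bash
python3 -m handwheel '[[[0,-0.008,0.005],[0,0.05,-0.8],0],[[0,0,0],[0,0.05,-0.8],0],[[0,0,0],[0,0,-0.8],0],[[0,0,0],[0,0,-0.5],0],[[0,0,0],[0,0,-0.25],0]]'
python3 -m handwheel '[[[0,0,0],[0,0,0],0],[[0,0,0],[0,0,0],1],[[0,0,0],[0,0,0],1],[[0,0,0],[0,0,0],1],[[0,0,0],[0,0,0],1]]'
python3 -m handwheel '[[[0,0,0],[0,0,0],1],[[0,0,0],[0,0,0],1],[[0,0,0],[0,0,0],1],[[0,0,0],[0,0,0],1]]'
```

```text
time: 7.75
tool_pos: [0.4775, 0.2344, 0.0832]
ee_rot: [3.139, -0.004, -3.141]
wrist_force: [-0.1, -1.0, -0.2]
width: 0.0942
finger_force: 0.0
time: 8.25
tool_pos: [0.4786, 0.2361, 0.0849]
ee_rot: [3.137, -0.002, -3.141]
wrist_force: [0.0, 0.9, 0.1]
width: 0.0653
finger_force: 0.0
time: 8.65
tool_pos: [0.4778, 0.2359, 0.0836]
ee_rot: [3.138, -0.005, -3.141]
wrist_force: [-0.2, 0.1, 0.3]
width: 0.0332
finger_force: 0.0
```

```bash
python3 -m handwheel '[[[0,0,0],[0,0.08,0.03],1],[[0,0,0],[0,0,0],1],[[0,0,0],[0,0,0],1],[[0,0,0],[0,0,0],1],[[0,0,0],[0,0,0],1]]'
python3 -m handwheel '[[[0,0,0],[0,0,0.2],1],[[0,0,0],[0,0,0.4],1],[[0,0,0],[0,0,0.6],1],[[0,0,0],[0,0,0.8],1],[[0,0,0],[0,0,0.8],1]]'
```

```text
time: 9.15
tool_pos: [0.478, 0.2404, 0.0855]
ee_rot: [3.137, -0.004, -3.141]
wrist_force: [0.0, 1.5, 0.6]
width: 0.018
finger_force: 30.0
time: 9.65
tool_pos: [0.477, 0.239, 0.2257]
ee_rot: [3.14, -0.007, -3.141]
wrist_force: [-0.6, 0.7, -3.2]
width: 0.018
finger_force: 30.0
```

```bash
python3 -m handwheel '[[[0,0,0],[0,-0.3,0],1],[[0,0,0],[0,-0.6,0],1],[[0,0,0],[0,-0.75,0],1],[[0,0,0],[0,-0.75,0],1],[[0,0,-0.05],[0,-0.75,0],1]]'
python3 -m handwheel '[[[0,0,-0.05],[0.08,-0.75,0],1],[[0,0,-0.05],[0.08,-0.75,0],1],[[0,0,0],[0.08,-0.75,0],1],[[0,0,0],[0.08,-0.75,0],1],[[0,0,0],[0,-0.75,0],1]]'
python3 -m handwheel '[[[0,0,0],[0,-0.75,0],1],[[0,0,0],[0,-0.75,0],1],[[0,0,0],[0,-0.75,0],1],[[0,0,0],[0,-0.75,0],1],[[0,0,0],[0,-0.4,0],1]]'
python3 -m handwheel '[[[0,0,0],[0,-0.2,0],1],[[0,0,0],[0,0,0],1],[[0,0,0],[0,0,0],1]]'
```

```text
time: 10.15
tool_pos: [0.4764, 0.0801, 0.2232]
ee_rot: [3.139, -0.008, 3.062]
wrist_force: [0.6, -0.1, -2.9]
width: 0.0176
finger_force: 30.0
time: 10.65
tool_pos: [0.4925, -0.1072, 0.2231]
ee_rot: [3.138, -0.008, 2.906]
wrist_force: [-0.1, -0.4, -2.8]
width: 0.0176
finger_force: 30.0
time: 11.15
tool_pos: [0.4919, -0.278, 0.2228]
ee_rot: [3.138, -0.009, 2.903]
wrist_force: [0.3, 1.2, -2.5]
width: 0.0174
finger_force: 30.0
time: 11.45
tool_pos: [0.4938, -0.2839, 0.2249]
ee_rot: [3.137, -0.005, 2.908]
wrist_force: [0.6, -0.1, -2.3]
width: 0.0177
finger_force: 30.0
```

```bash
for i in 1 2; do python3 -m handwheel '[[[0.08,-0.019,0],[0,0,0],1],[[0.08,-0.019,0],[0,0,0],1],[[0.08,-0.019,0],[0,0,0],1],[[0.08,-0.019,0],[0,0,0],1],[[0.08,-0.019,0],[0,0,0],1]]'; done
python3 -m handwheel '[[[0,0,0],[0,0,0],1],[[0,0,0],[0,0,0],1],[[0,0,0],[0,0,0],1],[[0,0,0],[0,0,0],1],[[0,0,0],[0,0,0],1]]'
python3 - <<'E'
from h import *
print(robot.get_obs()["joint_positions"])
im,d,W=cloud("scene"); save(cv2.resize(im[60:300,120:440],None,fx=2,fy=2),"s2.png")
E
```

```text
time: 11.95
tool_pos: [0.4945, -0.2842, 0.2267]
ee_rot: [2.49, -0.002, 2.912]
wrist_force: [0.6, 0.0, -3.6]
width: 0.0177
finger_force: 30.0
time: 12.45
tool_pos: [0.4945, -0.2845, 0.2259]
ee_rot: [1.844, -0.002, 2.914]
wrist_force: [0.1, -0.2, -2.1]
width: 0.0178
finger_force: 30.0
time: 12.95
tool_pos: [0.4942, -0.2848, 0.2268]
ee_rot: [1.85, -0.0, 2.913]
wrist_force: [-0.2, 0.3, -2.7]
width: 0.0176
finger_force: 30.0
[-1.02623327  0.60849564  1.17615145  1.01681063  2.23194333 -2.09722566]
```

View pics/s2.png

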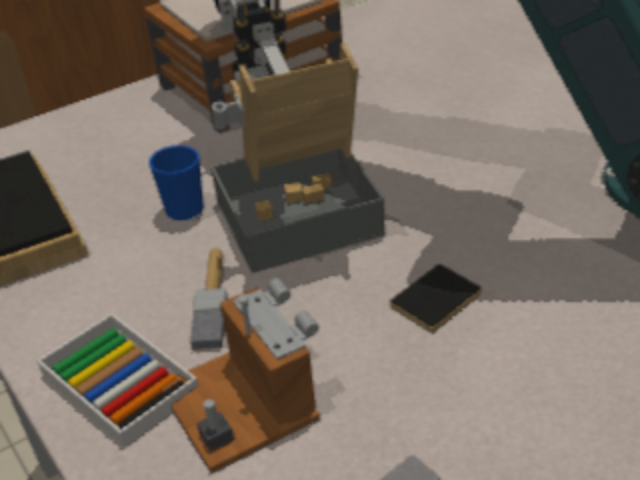

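All four offcuts are in the bin, at crop (263,210), (294,193), (312,193) and (321,182), and the tray is empty. Now I'll level it and go in front of the jamb, staying high.

```bash
for i in 1 2; do python3 -m handwheel '[[[-0.08,0.019,0],[0,0,0],1],[[-0.08,0.019,0],[0,0,0],1],[[-0.08,0.019,0],[0,0,0],1],[[-0.08,0.019,0],[0,0,0],1],[[-0.08,0.019,0],[0,0,0],1]]'; done
python3 -m handwheel '[[[0,0,0],[0,0,0],1],[[0,0,0],[0,0,0],1],[[0,0,0],[0,0,0],1],[[0,0,0],[0,0.3,0],1],[[0,0,0.05],[0,0.7,0],1]]'
python3 -m handwheel '[[[0,0,0.05],[0,0.8,0],1],[[0,0,0],[0,0.8,0],1],[[0,0,0],[0,0.8,0],1],[[0,0,0],[0,0.8,0],1],[[0,0,0],[0,0.8,0],1]]'
python3 -m handwheel '[[[0,0,0],[0.05,0.4,0],1],[[0,0,0],[0,0.2,0],1],[[0,0,0],[0,0,0],1],[[0,0,0],[0,0,0],1],[[0,0,0],[0,0,0],1]]'
python3 - <<'E'
from h import *
print(robot.get_obs()["joint_positions"])
for n in ("top","scene","wrist"):
    im,d,W=cloud(n); np.savez("a_"+n,im=im,W=W); 
    if n!="top": save(im,"a_%s.png"%n)
E
```

```text
time: 13.5
tool_pos: [0.4938, -0.2856, 0.2265]
ee_rot: [2.499, -0.002, 2.909]
wrist_force: [-0.4, 0.9, -2.1]
width: 0.0179
finger_force: 30.0
time: 14.0
tool_pos: [0.4938, -0.2847, 0.227]
ee_rot: [-3.141, -0.002, 2.907]
wrist_force: [-0.1, 1.1, -2.9]
width: 0.018
finger_force: 30.0
time: 14.5
tool_pos: [0.4933, -0.2368, 0.2241]
ee_rot: [3.137, -0.006, 2.982]
wrist_force: [0.3, 0.8, -2.4]
width: 0.0178
finger_force: 30.0
time: 15.0
tool_pos: [0.4932, -0.0336, 0.2249]
ee_rot: [3.136, -0.006, 3.062]
wrist_force: [0.6, 0.5, -2.2]
width: 0.0175
finger_force: 30.0
time: 15.5
tool_pos: [0.4963, -0.0063, 0.225]
ee_rot: [3.138, -0.005, 3.062]
wrist_force: [0.2, 0.1, -2.3]
width: 0.0176
finger_force: 30.0
[-0.12911508 -0.02813331  1.49981547  0.00317364  1.67505594 -1.61986867]
```

View pics/a_wrist.png

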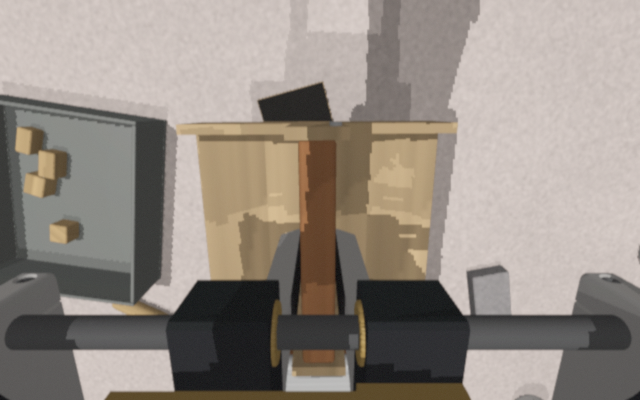

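View pics/a_scene.png

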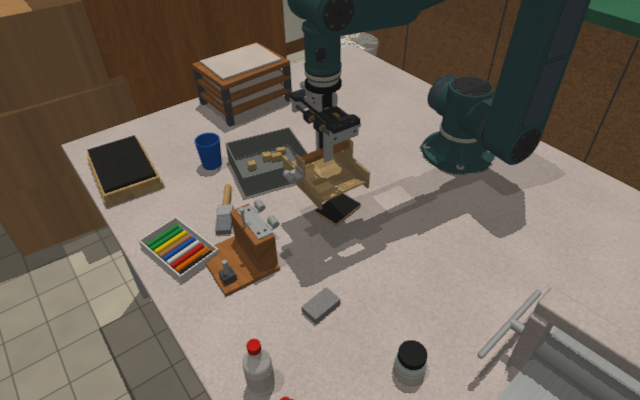

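The wrist and scene views show the tray level and empty, with its knuckle at scene (293,168) facing the jamb knuckles at (258,207) and (273,222). I'll measure the offset between them.

```bash
cat > fin.py <<'E'
from meas import *
import sys
def go(pref,ex,ey,ez):
    for n in ("top","scene"):
        W=np.load(pref+n+".npz")["W"]
        def s(c,r,z0):
            P=W.reshape(-1,3); m=(np.abs(P-np.array(c))<np.array(r)).all(1)&(P[:,2]>z0); return P[m]
        print(n,"TRAY"); P=s((ex,ey,ez),(.0125,.03,.02),ez-.004)
        if len(P)>8: knucks(P[None],[(0,0,len(P),1,-1)])
        print(n,"JAMB"); P=s((.6567,-.0156,.118),(.0125,.06,.012),.1165)
        if len(P)>8: c,dr,_=knucks(P[None],[(0,0,len(P),1,-1)])
E
python3 - <<'E'
from fin import *
o=robot.get_obs();print(o["tool_pos"],o["ee_rot"])
W=np.load("a_wrist.npz")["W"]
P=W[145:225,304:332].reshape(-1,3); P=P[P[:,2]>.19]
A=np.c_[P[:,:2]-P[:,:2].mean(0),np.ones(len(P))]; print("bartop slope,z",np.linalg.lstsq(A,P[:,2],rcond=None)[0].round(4),P.mean(0).round(4))
mids=[]
for v in range(145,225,4):
    r=W[v,290:345]; r=r[r[:,2]>.205]; mids.append([r[:,0].mean(),(r[:,1].min()+r[:,1].max())/2])
m=np.array(mids);print("bar yaw",np.polyfit(m[:,0],m[:,1],1).round(4),"bar y at .4963:",np.polyval(np.polyfit(m[:,0],m[:,1],1),.4963))
# end board (near robot) top edge line & x
P=W[118:140,180:455].reshape(-1,3);P=P[(P[:,2]>.17)&(P[:,2]<.2)]
print("endboard top",len(P),cv2.minAreaRect(P[:,:2].astype(np.float32)),np.polyfit(P[:,1],P[:,2],1),np.median(P[:,2]),"ends y",P[:,1].min(),P[:,1].max())
go("a_",.591,-.013,.190)
E
```

```text
[ 0.49639122 -0.00606532  0.22515852] [ 3.13796259 -0.00467272  3.06216878]
bartop slope,z [-0.0022 -0.0033  0.2278] [ 0.4543 -0.0025  0.2278]
bar yaw [-0.0673  0.0278] bar y at .4963: -0.005602816507366416
endboard top 2431 ((0.42959901690483093, -0.001149199903011322), (0.16373638808727264, 0.00611207727342844), 85.77015686035156) [0.00083405 0.18530855] 0.18575005035059355 ends y -0.0825721284260427 0.08071366755804389
top TRAY
axis pt [ 0.5903 -0.0144  0.1907] dir [0.0599 1.     0.0779] rms 0.00166
 n 57 y 2..98% [-0.0295 -0.0292 -0.0151  0.0016  0.0017]
top JAMB
axis pt [ 0.658  -0.0157  0.1158] dir [0.0716 1.     0.0077] rms 0.00174
 n 102 y 2..98% [-0.0603 -0.0602 -0.0154  0.0293  0.0295]
scene TRAY
axis pt [ 0.5892 -0.0113  0.1918] dir [0.0984 1.     0.0222] rms 0.00173
 n 121 y 2..98% [-0.0323 -0.0311 -0.01    0.0029  0.0033]
scene JAMB
axis pt [ 0.6565 -0.0141  0.1164] dir [ 0.0691  1.     -0.0051] rms 0.00159
 n 148 y 2..98% [-0.067  -0.0623  0.0036  0.0286  0.0288]
```

```bash
python3 -m handwheel '[[[0,0,0],[0.2,-0.01,-0.4],1],[[0,0,0],[0.2,-0.01,-0.5],1],[[0,0,0],[0.2,-0.01,-0.4],1],[[0,0,0],[0,0,-0.2],1],[[0,0,0],[0,0,0],1]]'
python3 -m handwheel '[[[0,0,0],[0,0,0],1],[[0,0,0],[0,0,0],1],[[0,0,0],[0,0,0],1],[[0,0,0],[0,0,0],1]]'
cat > look.py <<'E'
from fin import *
o=robot.get_obs();print(o["tool_pos"],o["ee_rot"],o["wrist_force"])
for n in ("top","scene","wrist"):
    im,d,W=cloud(n); np.savez("b_"+n,im=im,W=W)
tz=o["tool_pos"][2]; tx=o["tool_pos"][0]
e=[];
for v in range(145,225,4):
    r=W[v,285:350]; r=r[abs(r[:,2]-tz-.0027)<.012]
    if len(r)>5: e.append([r[:,0].mean(),(r[:,1].min()+r[:,1].max())/2,np.median(r[:,2])])
e=np.array(e);f=np.polyfit(e[:,0],e[:,1],1)
P=W[112:145,175:460].reshape(-1,3);P=P[abs(P[:,2]-tz+.0395)<.012]
r=cv2.minAreaRect(P[:,:2].astype(np.float32));y=f[0]
u=np.array([1,y])/np.hypot(1,y); og=np.array([r[0][0]+.065*u[0],0]); og[1]=(np.polyval(f,og[0])+r[0][1]+.065*u[1])/2
ey=np.r_[og+.095*u,e[:,2].mean()-.038]; print("yaw",y,r,"EYE",ey.round(4),"to go",(np.array([.6567,-.0156,.115])-ey).round(4))
go("b_",*ey)
E
python3 look.py
```

```text
time: 16.15
tool_pos: [0.525, -0.0069, 0.1482]
ee_rot: [3.138, -0.009, 3.063]
wrist_force: [-0.5, 0.3, -2.1]
width: 0.0181
finger_force: 30.0
time: 16.55
tool_pos: [0.5267, -0.0067, 0.1513]
ee_rot: [3.138, -0.003, 3.064]
wrist_force: [0.1, 0.5, -2.5]
width: 0.0175
finger_force: 30.0
[ 0.52667297 -0.00665785  0.1512604 ] [ 3.13801283e+00 -2.67746979e-03  3.06391641e+00] [ 0.12942513  0.53272902 -2.45521852]
yaw -0.06769995082191353 ((0.45976942777633667, -0.0014549121260643005), (0.16436484456062317, 0.006125105079263449), 85.9095230102539) EYE [ 0.6194 -0.0123  0.1154] to go [ 0.0373 -0.0033 -0.0004]
top TRAY
axis pt [ 0.6199 -0.0148  0.1174] dir [ 0.1887  1.     -0.1536] rms 0.00117
 n 19 y 2..98% [-0.0295 -0.0295 -0.0144  0.0003  0.0004]
top JAMB
axis pt [ 0.6577 -0.0154  0.1159] dir [0.056  1.     0.0098] rms 0.00199
 n 101 y 2..98% [-0.0604 -0.06    0.0053  0.0293  0.0295]
scene TRAY
axis pt [ 0.6188 -0.0113  0.1182] dir [0.0823 1.     0.047 ] rms 0.00188
 n 120 y 2..98% [-0.0341 -0.0313 -0.0096  0.0031  0.0039]
scene JAMB
axis pt [ 0.6565 -0.0139  0.1167] dir [ 6.55e-02  1.00e+00 -7.00e-04] rms 0.00154
 n 152 y 2..98% [-0.0646 -0.0622  0.0037  0.029   0.0301]
```

```bash
python3 -m handwheel '[[[0,0,0],[0.15,-0.01,0],1],[[0,0,0],[0.15,-0.01,0],1],[[0,0,0],[0.15,-0.01,-0.01],1],[[0,0,0],[0.15,-0.01,-0.01],1],[[0,0,0],[0.15,-0.01,0],1]]'
python3 -m handwheel '[[[0,0,0],[0,0,0],1],[[0,0,0],[0,0,0],1],[[0,0,0],[0,0,0],1],[[0,0,0],[0,0,0],1]]'
python3 look.py
python3 - <<'E'
from h import *
a=np.load("b_top.npz")["im"][130:200,280:350]; b=np.load("b_scene.npz")["im"][185:255,225:295]
save(cv2.resize(np.hstack([a,b]),None,fx=5.5,fy=5.5,interpolation=cv2.INTER_CUBIC),"c.png")
E
```

```text
time: 17.2
tool_pos: [0.5646, -0.0092, 0.1489]
ee_rot: [3.138, -0.005, 3.064]
wrist_force: [0.1, -0.2, -2.9]
width: 0.0178
finger_force: 30.0
time: 17.6
tool_pos: [0.5636, -0.0091, 0.1493]
ee_rot: [3.138, -0.005, 3.064]
wrist_force: [0.4, 0.3, -2.5]
width: 0.0179
finger_force: 30.0
[ 0.56363839 -0.0090687   0.1492836 ] [ 3.13790682 -0.00455706  3.063966  ] [ 0.37689443  0.26806379 -2.47035013]
yaw -0.06751346991152543 ((0.4968698024749756, -0.0041085779666900635), (0.16458480060100555, 0.006096877157688141), 85.90961456298828) EYE [ 0.6565 -0.0149  0.1139] to go [ 0.0002 -0.0007  0.0011]
top TRAY
top JAMB
scene TRAY
axis pt [ 0.6558 -0.0146  0.1161] dir [ 5.68e-02  1.00e+00 -4.00e-04] rms 0.00148
 n 177 y 2..98% [-0.0444 -0.0441 -0.0134  0.0141  0.015 ]
scene JAMB
axis pt [ 0.6559 -0.0149  0.1163] dir [ 0.0665  1.     -0.0036] rms 0.00134
 n 234 y 2..98% [-0.0648 -0.0616 -0.0139  0.0276  0.0289]
```

View pics/c.png

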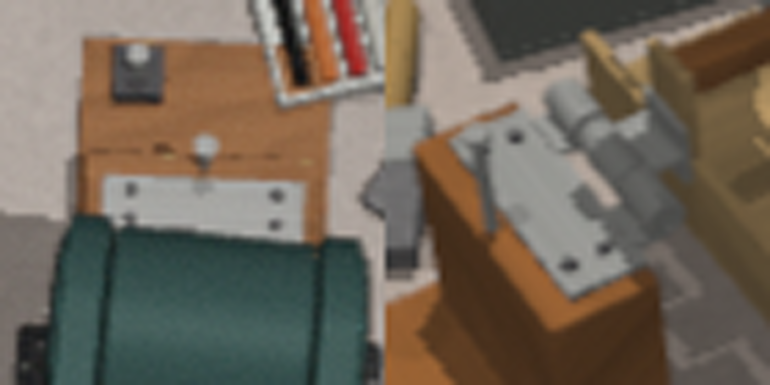

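The scene crop on the right shows the tray knuckle at (600,155), seated between the jamb knuckles at (570,100) and (640,190), all in line. There is no extra force. I'll make a 0.5 mm trim, let it settle, and hand in.

```bash
python3 -m handwheel '[[[0,0,0],[0,-0.007,0.01],1],[[0,0,0],[0,0,0],1],[[0,0,0],[0,0,0],1],[[0,0,0],[0,0,0],1],[[0,0,0],[0,0,0],1]]'
python3 -c "
from bench import robot
o=robot.get_obs();print(o['tool_pos'],o['wrist_force'],o['finger_force'],o['qvel'].round(3));print(robot.close_job())"
```

```text
time: 18.25
tool_pos: [0.5639, -0.0095, 0.1497]
ee_rot: [3.138, -0.005, 3.064]
wrist_force: [0.4, -0.7, -1.9]
width: 0.0178
finger_force: 30.0
[ 0.56385283 -0.00945823  0.14969844] [ 0.43992704 -0.6771619  -1.92964772] 29.961595237255096 [ 0.001  0.001  0.001  0.001  0.    -0.001]
the job is handed in; nothing more can be done
None
```

I handed the job in at 18.3 s with all four offcuts in the bin and the tray held level, its knuckle measured within about 1 mm of the gap centre and no sign of pressing on the block; no verdict came back.

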